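# Latch the detergent-tablet box

## Robot

A 6-joint arm with a two-finger parallel gripper is mounted at the origin on the work surface. World frame = base frame: x ahead of the robot, y to its left, z up, the work surface at z = 0. Lengths are in m, angles in rad, forces in N, time in s.
With the tool pointing down it reaches from about 0.225 to 0.875 m from the base axis. Payload 3.4 kg.
Tool frame: the origin (TCP) lies between the finger pads; the fingertips stand 8 mm ahead of it and the grasp point (between the pads) lies 11 mm behind it; z points along the fingers, y is the line along which they close (so a half turn about z gives the same grasp; the last joint's range is limited). The gripper opens to 85 mm and grips with 20 to 120 N. Pads are 22 mm wide; open, the fingers measure 114 mm over their backs; the gripper's body (76 mm by 85 mm) begins 54 mm behind the grasp point. The pads swing forward as they close: fully open they stand 13 mm farther back than shut.
Start: joints at [-1.236, 0.276, 1.505, -0, 1.361, -0.121], TCP at [0.253, -0.516, 0.239] pointing down, gripper open.
Joint ranges: [-2.89, 2.89], [-0.75, 2.08], [0.22, 2.7], [-1.18, 4.32], [0.11, 2.71], [-2.7, 2.7]. Speed limits (rad/s): [2.57, 2.57, 3.14, 3.14, 3.14, 3.14].

## Interface

Orientations are given as a unit quaternion [w, x, y, z].
In Python, from rig import manip, optics, finder gives the robot as it stands.
- The arm moves only by the tool servo_tool, never from a script. Its argument "increments" is a list of rows, each a list of 7 numbers: the shift along the tool's x, y, z in cm, then the turn, a rotation vector about the tool's x, y, z in degrees, then the closure, from -1 (fully open) to 1 (shut). In form: [[x, y, z, rx, ry, rz, gripper], ...]. A call has exactly 5 rows; each row shifts and turns the commanded pose from where the row before left it, along the tool's axes as they then stand; what a row does not reach is not made up. A row lasts 1/10 s, in which the tool goes at most 50 mm and 8.59 degrees, less where a joint would pass 70% of its speed; a pose out of reach is approached as far as the arm can. A call is refused whole if a number of a shift passes 5 or a number of a turn 8.59, either way. A call with a gripper value outside its range is refused whole. The fingers move at their own pace and stop on an object; "squeeze" is the grip in N (left out, the last holds). Time passes only in rows, so rows that do not move let the fingers close, or fill a call up. It gives the time, the measured TCP pose, the force, the opening and the grip force at its end, in the units of the state.
- manip.get_state(): the state, without advancing time (a new reading comes with each control period).
- optics.get_image(name): name is "side" or "top" or "wrist"; returns the picture (420x560x3 uint8, red, green, blue); there is no depth.
- optics.get_calibration(name): a dict with "fov_y" (degrees; the focal length in pixels is half the picture's height over the tangent of half this angle, whatever the lens; pixels are square), "cx", "cy" (the principal point, pixels), "world_to_cam" (4x4, takes a point from world to camera coordinates). Camera axes: x right, y down, z forward; pixel columns grow to the right and rows downward; lengths in m; the calibration is good to about 2 mm. A picture is of the moment at which its call begins: read the wrist's pose just before it. get_calibration takes no time and is no camera call; for the wrist camera it gives the pose at the moment of the call.
- manip.sign_off(): hands the job in; it is judged then, once.
Trained networks look in the newest picture that a camera, given by its name, has taken for a name from the list of things; names that differ only in an ending like _2 or _b are one class to them, and where a whole thing is asked for, a point or a joint stands for the part that bears it (a point fixed in the world has none). Each returns a list of dicts, best first, with "p" (0 to 1); they miss things now and then, are a little off and sometimes report something else, mostly with a low value. They report only what shows in the picture. A call takes as long as a camera call. They do not tell look-alikes from the thing itself.
- finder.silhouettes(label, camera): "region" (420x560 bool, what is visible of it) and "box" ([centre column, centre row, width, height] in pixels, round what is visible of it).
- finder.tip_of(label, camera): "at" ([column, row] in pixels: a listed point, or the origin of a listed thing).
The state is a dict: "clock": time; "qpos": joint angles; "qd": joint speeds; "effort": joint torques, N m; "position": TCP position; "ee_rot": TCP orientation; "contact_force": force on the tool from outside, world axes, zero at the start; "moment": the same for the moment, N m; "width": finger opening in m; "gripper_force": force on a finger pad.
Only numpy, scipy, OpenCV 4.12 (cv2) and the standard library are available. Lean on these libraries where they do the work, as an engineer would, in place of code of your own. Each camera call takes 0.05 s, during which the arm holds its last target. There are 200 camera calls.

## Task

Make the detergent-tablet box child-safe: close its lid fully, hook the claw of the draw latch over the keeper on the lid and let go of it there, then take the red lever and swing it over centre, away from the lid, until it is fully down against its stop, level above the deck. The claw must stay hooked and the bottles, cup and brush must stay where they are.

Things in the scene. Friction and masses are not known exactly. Their poses are not given: they have to be found in the camera images.
- box: Cream detergent-tablet box, fixed to the counter, 250 x 200 x 100 mm (x, y, z). Origin: centre of its underside; +x points to the lid's hinge, -x to the front, z up. The front half (x -125 to -3) is a deck, top at z = 100 mm, with the draw latch on the centre line y = 0; behind it is the compartment with the pale-blue lid, level with the deck when closed.
- lid (a joint): Lid angle, rad: 0 = closed, grows as the free edge rises, at most 1.3. Starts part open (0.5 to 1.0). A stiff hinge (0.30 N m friction, lid 0.35 kg): it stays where left and takes about 1 to 5 N at the edge.
- lid_hinge (a point): Lid's hinge axis (along box y), at box x = 125, y = 0, z = 95 mm. The lid is a slab 127 mm long from here towards box -x (when closed), 198 mm wide, 10 mm thick, the axis at half its thickness.
- lid_edge (a point): Middle of the lid's free edge, on its upper face, 127 mm from the hinge. The axes turn with the lid.
- keeper (a point): Keeper: dark steel ridge on the lid's free edge, 22 mm wide (y), 8 mm thick, top 28 mm above the lid's upper face, leaning 10 degrees towards the hinge. This point: its upper edge on the hinge side, behind which the claw catches; lid closed: at box x = 10, z = 128 mm. Axes turn with the lid (parallel to the box's when closed).
- lever_pivot (a point): Axis of the latch lever (along box y), at box x = -58, y = 0, z = 126 mm, between two steel cheeks.
- lever (a joint): Lever angle, rad: 0 = fully down, level from its pivot towards the box front (-x); pi/2 = upright; at its stop, 2.6, it leans towards the lid. Starts at 2.0 to 2.6. Friction pivot (0.08 N m): stays where left. With the claw hooked the spring resists (3 to 4 N at the grip) from about 1.2 to 0.2, then helps to hold it down at 0.
- lever_tip (a point): Middle of the red grip of the lever (28 x 20 x 9 mm; width 20 mm along box y), 56 mm from the pivot. The lever is 66 mm long.
- link_pin (a point): Pin on the lever that carries the claw link: 16 mm from the lever pivot; seen with box +x to the right and z up it lies at angle (pi + 0.2 - lever) above +x from the pivot, so it moves with the lever.
- link (a joint): Angle of the claw link on the lever, rad. Seen with box +x to the right and z up, the link points from its pin at angle (link - lever) above +x. It swings freely and falls by its own weight; its stop is at 4.5, where it starts, leaning back away from the lid.
- claw: Steel claw sprung on the end of the link (4 N/mm, slides out up to 10 mm); its frame straddles the lever, which passes through. Origin on the link pin, x along the link, z up when hooked. A plate 40 mm wide, 36 long, underside 3 mm over the link line, rests on the keeper's top; a 6 mm thick, 40 mm wide lip turns down at its end, inner face 80 mm from the pin, tip 14 mm below the link line.
- claw_grip (a point): Midpoint between the two round black grip discs on the sides of the claw (20 mm diameter, 43 mm over both along box y), 76 mm from the link's pin. The discs can be held from both sides while the claw turns between the fingers.
- claw_lip (a point): Middle of the inner face of the claw's lip, 80 mm from the pin, 6 mm under the link's line. Hooked, it is on the hinge side of point keeper and about 9 mm lower. With the lever at its stop there are about 20 mm to spare behind the keeper; as the lever comes down the claw is drawn against it.
- detergent: Red detergent bottle with a blue cap, 80 mm diameter, 180 mm tall, standing loose beside the box. Origin: centre of its underside.
- softener: Green bottle with a white cap, 66 mm diameter, 170 mm tall, standing loose beside the box. Origin: centre of its underside.
- dosing_cup: Blue open cup, 60 mm diameter, 50 mm tall, loose. Origin: centre of its underside.
- brush: Brush, 170 mm long, lying loose along its own x. Origin: centre of its underside.
Not all that is in view belongs to the job. Of the things like the dosing_cup, leave any that is brown or yellow; of the rest the larger one is meant.

How it is judged:
By the outcome, as a careful person would: the job done as asked, in the order asked, and still so for the second after the job is handed in, with the robot touching nothing.
It also fails if it takes over 72 s, if anything falls off the work surface, if the arm or the gripper's body presses on something with over 40 N, if the wrist force passes 120 N, or if a joint passes its speed limit or range.

## Working session

There is one attempt and no reset: what is moved stays moved. The work goes in short steps, Python scripts to look and compute and a tool call to move; the robot and the scene stay as the last step left them, time stands still between calls to the robot, and variables do not carry over. Pictures are saved under pics/ and viewed, at most 10 in all, crops included, and the job is handed in when it is done.

Besides the shell and the picture viewer there is one more tool, called as name([rows], argument=value, ...), one row to a line, values as JSON. servo_tool: Moves the arm, as the interface text tells. Its arguments: {"type":"object","properties":{"increments":{"type":"array","items":{"type":"array","items":{"type":"number"}}},"squeeze":{"type":"number"}},"required":["increments"]}

```bash
ls; mkdir -p pics
cat > h.py <<'E'
import numpy as np, cv2
from rig import manip, optics, finder
def proj(c,P):
    k=optics.get_calibration(c); f=210/np.tan(np.radians(k['fov_y'])/2); T=np.array(k['world_to_cam'])
    p=T[:3,:3]@np.asarray(P,float)+T[:3,3]; return np.array([k['cx']+f*p[0]/p[2],k['cy']+f*p[1]/p[2]])
def snap(c,n):
    im=optics.get_image(c); cv2.imwrite(f'pics/{n}.png',im[:,:,::-1]); return im
E
python3 - <<'E'
from h import *
a=snap('side','s0');b=snap('top','t0')
for c in ('side','top'):
    k=optics.get_calibration(c); print(c,k)
    for n in ['box','lid_edge','lid_hinge','keeper','lever_pivot','lever_tip','claw_grip','claw_lip','link_pin','detergent','softener','dosing_cup','brush']:
        r=finder.tip_of(n,c); print(c,n,[(np.round(x['at'],1).tolist(),round(x['p'],2)) for x in r[:3]])
cv2.imwrite('pics/st0.png',cv2.resize(np.vstack([a,b])[:,:,::-1],(400,600)))
print(manip.get_state())
E
```

```text
pics
side {'fov_y': 55.04187537136527, 'cx': 285.83071885466893, 'cy': 205.8871039705155, 'world_to_cam': array([[-0.80287332, -0.59597174, -0.01456383,  0.47859762],
       [-0.45362471,  0.62659447, -0.63372233,  0.31696762],
       [ 0.38680622, -0.50219224, -0.7734235 ,  0.79605376],
       [ 0.        ,  0.        ,  0.        ,  1.        ]])}
side box [([300.5, 211.6], 0.58)]
side lid_edge [([282.2, 159.3], 0.58)]
side lid_hinge [([251.1, 175.1], 0.63)]
side keeper [([269.4, 149.4], 0.86), ([302.8, 171.0], 0.37)]
side lever_pivot [([321.0, 186.7], 0.72)]
side lever_tip [([303.6, 167.2], 0.64)]
side claw_grip [([335.0, 164.8], 0.74)]
side claw_lip [([332.4, 163.9], 0.77)]
side link_pin [([316.7, 182.8], 0.58)]
side detergent [([298.5, 280.3], 0.67)]
side softener [([338.0, 167.3], 0.6)]
side dosing_cup [([217.3, 296.1], 0.79), ([214.9, 245.0], 0.77), ([259.0, 318.8], 0.64)]
side brush [([301.3, 151.0], 0.56)]
top {'fov_y': 43.8067698842906, 'cx': 284.25900705246977, 'cy': 211.15032965461083, 'world_to_cam': array([[-0.01515381, -0.99974382, -0.0168121 ,  0.04240759],
       [-0
[... 771 characters left out ...]
166.7], 0.89)]
{'clock': 1.4, 'qpos': array([-1.23597439e+00,  2.75941647e-01,  1.50490399e+00,  1.24134344e-05,
        1.36071696e+00, -1.21015518e-01]), 'qd': array([ 0.0001272 , -0.00127346,  0.0019621 ,  0.00098147,  0.00026521,
        0.00144881]), 'effort': array([ 3.04040168e-04, -4.16661179e+01, -2.46095842e+01, -1.39174408e-04,
        2.48323213e-04,  1.23662309e-05]), 'position': array([ 0.2531239 , -0.51632011,  0.23930264]), 'ee_rot': array([1.42922840e-05, 9.74139062e-01, 2.25949305e-01, 7.63886863e-06]), 'contact_force': array([-0.57105988,  0.20210092,  0.21968536]), 'moment': array([ 0.04656473,  0.03060774, -0.0288263 ]), 'gripper_force': 0.0, 'width': 0.0855123210802257}
```

```bash
cat >> h.py <<'E'
from scipy.optimize import least_squares
def model(q):  # x,y,yaw,lid,lever,link
    x,y,w,lid,lev,lk=q
    R=np.array([[np.cos(w),-np.sin(w),0],[np.sin(w),np.cos(w),0],[0,0,1]])
    W=lambda p:R@np.array(p)+[x,y,0]
    def L(dx,dz): # lid-relative from hinge when closed
        c,s=np.cos(lid),np.sin(lid); # edge at -x rises
        return W([.125+c*dx+s*dz,0,.095-s*dx+c*dz])
    piv=np.array([-.058,0,.126])
    u=lambda a:np.array([np.cos(a),0,np.sin(a)])
    tip=piv+.056*u(np.pi-lev); pin=piv+.016*u(np.pi+.2-lev); a=lk-lev
    return dict(box=W([0,0,0]),lid_hinge=W([.125,0,.095]),lid_edge=L(-.127,.005),keeper=L(-.115,.033),lever_pivot=W(piv),
      lever_tip=W(tip),link_pin=W(pin),claw_grip=W(pin+.076*u(a)),claw_lip=W(pin+.080*u(a)+.006*u(a-np.pi/2)))
def fit(obs,q0,free):
    q0=np.array(q0,float)
    def r(v):
        q=q0.copy(); q[free]=v; m=model(q); return np.concatenate([proj(c,m[n])-p for c,n,p in obs])
    s=least_squares(r,q0[free],loss='soft_l1',f_scale=2); q=q0.copy(); q[free]=s.x
    return q,r(s.x).reshape(-1,2)
E
python3 - <<'E'
from h import *
S=dict(lid_edge=(282.2,159.3),lid_hinge=(251.1,175.1),keeper=(269.4,149.4),lever_pivot=(321,186.7),lever_tip=(303.6,167.2),claw_grip=(335,164.8),claw_lip=(332.4,163.9),link_pin=(316.7,182.8),box=(300.5,211.6))
T=dict(box=(325,225.2),lid_edge=(321.9,192.8),lid_hinge=(304.8,162.2),keeper=(316.5,179.6),lever_pivot=(332.4,242.2),lever_tip=(331.4,224.7),claw_grip=(342.8,257.9),claw_lip=(341.4,253.7),link_pin=(334,240.4))
obs=[('side',n,p) for n,p in S.items()]+[('top',n,p) for n,p in T.items()]
for w in (0,.3,-.3):
  q,r=fit(obs,[.55,-.05,w,.75,2.3,4.5],[0,1,2,3,4]); print(q.round(4))
for o,e in zip(obs,r): print(o[0],o[1],e.round(1))
for n,p in model(q).items(): print(n,p.round(3))
s=cv2.imread('pics/s0.png')[90:350,150:430]; t=cv2.imread('pics/t0.png')[90:350,150:430]
cv2.imwrite('pics/c0.png',cv2.resize(np.hstack([s,t]),(800,371),interpolation=cv2.INTER_CUBIC))
E
```

```text
[ 0.5943 -0.0483  0.2757  0.7698  2.42    4.5   ]
[ 0.5943 -0.0483  0.2757  0.7698  2.42    4.5   ]Traceback (most recent call last):
  File "<stdin>", line 6, in <module>
  File "h.py", line 25, in fit
    s=least_squares(r,q0[free],loss='soft_l1',f_scale=2); q=q0.copy(); q[free]=s.x
    return func(*args, **kwargs)
    result = trf(vector_fun.fun, vector_fun.jac, x0, f0, J0, lb, ub, ftol, xtol,
                 gtol, max_nfev, x_scale, loss_function, tr_solver,
                 tr_options.copy(), verbose, callback=callback_wrapped)
    return trf_no_bounds(
        fun, jac, x0, f0, J0, ftol, xtol, gtol, max_nfev, x_scale,
        loss_function, tr_solver, tr_options, verbose, callback=callback)
    J = jac(x)
    self._update_jac()
    ~~~~~~~~~~~~~~~~^^
    self.J = self.jac_wrapped(xp_copy(self.x), f0=self.f)
             ~~~~~~~~~~~~~~~~^^^^^^^^^^^^^^^^^^^^^^^^^^^^
    J, dct = approx_derivative(
             ~~~~~~~~~~~~~~~~~^
        self.fun,
        ^^^^^^^^^
    ...<2 lines>...
        **self.finite_diff_options,
        ^^^^^^^^^^^^^^^^^^^^^^^^^^^
    )
    ^
    J, _nfev
[... 345 characters left out ...]
        ^^^^^^^
    f = np.atleast_1d(self.fun(x, *self.args, **self.kwargs))
                      ~~~~~~~~^^^^^^^^^^^^^^^^^^^^^^^^^^^^^^
    return np.atleast_1d(self.fun(x))
                         ~~~~~~~~^^^
    return self.f(x, *self.args, **self.kwargs)
           ~~~~~~^^^^^^^^^^^^^^^^^^^^^^^^^^^^^^
  File "h.py", line 24, in r
    q=q0.copy(); q[free]=v; m=model(q); return np.concatenate([proj(c,m[n])-p for c,n,p in obs])
                                                               ~~~~^^^^^^^^
  File "h.py", line 4, in proj
    k=optics.get_calibration(c); f=210/np.tan(np.radians(k['fov_y'])/2); T=np.array(k['world_to_cam'])
ValueError: time passes only in moves, steps and waits
```

View pics/s0.png

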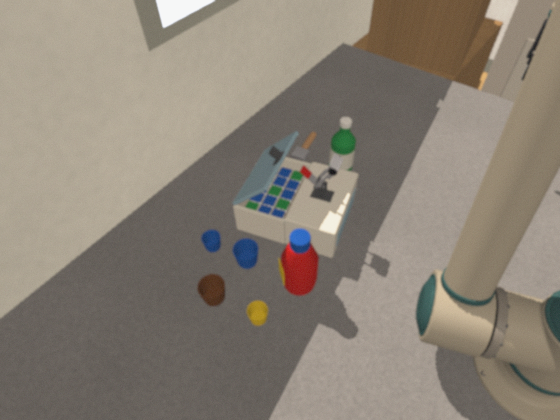

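The side picture shows the box at about (298,205) with its lid part open. The keeper is near (275,152), the red lever at (305,172), the claw at (330,172), the red bottle at (300,262) and the green one at (343,145). Cup candidates are large blue (246,253), small blue (212,241), brown (211,290) and yellow (258,313). The larger blue one is meant, and none of them needs touching.

```bash
python3 - <<'E'
s=open('h.py').read()
s=s.replace("k=optics.get_calibration(c); f=","k=CAL.setdefault(c,None) or CAL.__setitem__(c,optics.get_calibration(c)) or CAL[c]; f=").replace("def proj","CAL={}\ndef proj",1)
open('h.py','w').write(s)
E
python3 - <<'E'
from h import *
S=dict(lid_edge=(282.2,159.3),lid_hinge=(251.1,175.1),keeper=(269.4,149.4),lever_pivot=(321,186.7),lever_tip=(303.6,167.2),claw_grip=(335,164.8),claw_lip=(332.4,163.9),link_pin=(316.7,182.8),box=(300.5,211.6))
T=dict(box=(325,225.2),lid_edge=(321.9,192.8),lid_hinge=(304.8,162.2),keeper=(316.5,179.6),lever_pivot=(332.4,242.2),lever_tip=(331.4,224.7),claw_grip=(342.8,257.9),claw_lip=(341.4,253.7),link_pin=(334,240.4))
obs=[('side',n,p) for n,p in S.items()]+[('top',n,p) for n,p in T.items()]
q,r=fit(obs,[.55,-.05,.2,.75,2.3,4.5],[0,1,2,3,4]); print(q.round(4))
for o,e in zip(obs,r): print(o[0],o[1],e.round(1))
for n,p in model(q).items(): print(n,p.round(3))
for n,a,b in [('det',(298.5,280.3),(248.4,280.4)),('soft',(338,167.3),(417.7,221.9)),('brush',(301.3,151),(409.1,166.7))]:
    z=least_squares(lambda P:np.concatenate([proj('side',P)-a,proj('top',P)-b]),[.5,0,0]); P=z.x
    w=q[2]; d=P[:2]-q[:2]; print(n,P.round(3),'box frame',(np.cos(w)*d[0]+np.sin(w)*d[1]).round(3),(-np.sin(w)*d[0]+np.cos(w)*d[1]).round(3))
s=cv2.imread('pics/s0.png')[90:350,150:430]; t=cv2.imread('pics/t0.png')[90:350,150:430]
cv2.imwrite('pics/c0.png',cv2.resize(np.hstack([s,t]),(800,371),interpolation=cv2.INTER_CUBIC))
E
```

```text
[ 0.5943 -0.0483  0.2757  0.7698  2.42    4.5   ]
side lid_edge [ 0.4 -2.5]
side lid_hinge [-0.5  0.2]
side keeper [1.5 0.7]
side lever_pivot [ 0.3 -1.1]
side lever_tip [1.  2.8]
side claw_grip [ 0.3 -0.6]
side claw_lip [ 1.7 -2.2]
side link_pin [ 0.9 -2. ]
side box [-3.1  0.9]
top box [-3.5 -0.5]
top lid_edge [-0.9  0.9]
top lid_hinge [ 1.1 -1.1]
top keeper [ 0.3 -1.4]
top lever_pivot [1.5 3.4]
top lever_tip [-2.7 -2. ]
top claw_grip [-0.8 -1. ]
top claw_lip [0.3 1.3]
top link_pin [-1.1 -0.1]
box [ 0.594 -0.048  0.   ]
lid_hinge [ 0.715 -0.014  0.095]
lid_edge [ 0.63  -0.038  0.187]
keeper [ 0.657 -0.031  0.199]
lever_pivot [ 0.538 -0.064  0.126]
lever_tip [ 0.579 -0.053  0.163]
link_pin [ 0.548 -0.061  0.139]
claw_grip [ 0.512 -0.072  0.205]
claw_lip [ 0.515 -0.071  0.212]
det [0.476 0.113 0.002] box frame -0.07 0.187
soft [ 0.599 -0.26  -0.01 ] box frame -0.053 -0.205
brush [ 0.721 -0.246 -0.001] box frame 0.068 -0.225
```

View pics/c0.png

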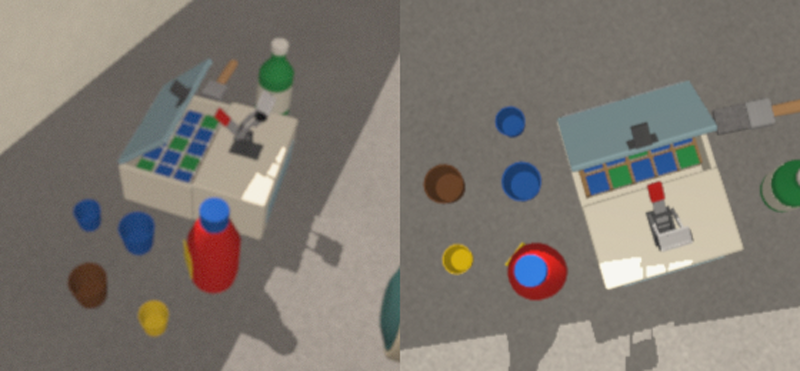

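The top crop agrees: hinge edge at the top (650,95), latch with red lever at (657,195), bottles clear of the box on both sides. The fit is good to about 3 px. Next I go above the box for a close look.

servo_tool([
  [0, 0, -3, 0, 0, 5.15, -1],
  [0, 0, -3, 0, 0, 5.15, -1],
  [3.4, -3.0, -1, 0, 0, 0, -1],
  [3.4, -3.0, -1, 0, 0, 0, -1],
  [3.4, -3.0, -1, 0, 0, 0, -1],
])

```text
clock: 1.9
position: [0.3272, -0.4009, 0.3298]
ee_rot: [0.0, 0.991, 0.137, 0.0]
contact_force: [1.7, 0.7, -0.1]
width: 0.0853
gripper_force: 0.0
```

servo_tool([
  [3.4, -3.0, -1, 0, 0, 0, -1],
  [3.4, -3.0, -1, 0, 0, 0, -1],
  [3.4, -3.0, -1, 0, 0, 0, -1],
  [3.4, -3.0, -1, 0, 0, 0, -1],
  [3.4, -3.0, -1, 0, 0, 0, -1],
])

```text
clock: 2.4
position: [0.45, -0.2096, 0.38]
ee_rot: [0.0, 0.991, 0.137, 0.0]
contact_force: [1.0, -0.9, 0.0]
width: 0.0851
gripper_force: 0.0
```

servo_tool([
  [3.4, -3.0, 0, 0, 0, 0, -1],
  [3.4, -3.0, 0, 0, 0, 0, -1],
  [0, 0, 0, 0, 0, 0, -1],
  [0, 0, 0, 0, 0, 0, -1],
  [0, 0, 0, 0, 0, 0, -1],
])

```text
clock: 2.9
position: [0.498, -0.1357, 0.3792]
ee_rot: [0.0, 0.991, 0.137, -0.0]
contact_force: [0.5, -0.1, -0.2]
width: 0.0853
gripper_force: 0.0
```

```bash
cat >> h.py <<'E'
def look(cams,pts,mn=.5):
    o=[]
    for c in cams:
        CAL[c]=optics.get_calibration(c); optics.get_image(c)
        for n in pts:
            for x in finder.tip_of(n,c)[:1]:
                if x['p']>mn:o.append((c,n,np.array(x['at'])))
    return o
def show(q,obs,r):
    print(q.round(4)); print([(o[0][0],o[1],e.round(1).tolist()) for o,e in zip(obs,r)])
def inbox(P,q):
    d=np.asarray(P)-[q[0],q[1],0]; c,s=np.cos(q[2]),np.sin(q[2]); return np.array([c*d[0]+s*d[1],-s*d[0]+c*d[1],d[2]])*1000
E
python3 - <<'E'
from h import *
snap('wrist','w0')
obs=look(['wrist','top'],['box','lid_hinge','lid_edge','keeper','lever_pivot','lever_tip','link_pin','claw_grip','claw_lip'],.4)
q,r=fit(obs,[ 0.5943,-0.0483,0.2757,0.7698,2.42,4.5],[0,1,2,3,4]); show(q,obs,r)
print(inbox(manip.get_state()['position'],q))
E
```

```text
[ 0.5971 -0.0472  0.2547  0.3097  2.4043  4.5   ]
[('w', 'box', [1.3, -2.2]), ('w', 'lid_edge', [-2.5, -55.0]), ('w', 'lever_pivot', [6.3, 41.6]), ('w', 'lever_tip', [0.5, -0.5]), ('w', 'link_pin', [-4.1, -0.4]), ('w', 'claw_grip', [8.7, 1.7]), ('w', 'claw_lip', [-1.3, -0.1]), ('t', 'box', [-2.1, -0.9]), ('t', 'lid_hinge', [0.2, -2.0]), ('t', 'lid_edge', [0.2, 20.0]), ('t', 'keeper', [6.7, 22.9]), ('t', 'lever_pivot', [1.0, 3.6]), ('t', 'lever_tip', [-0.1, -1.1]), ('t', 'link_pin', [-1.4, 0.6]), ('t', 'claw_grip', [-0.6, 0.1]), ('t', 'claw_lip', [-0.8, -1.5])]
[-117.54060981  -60.11470273  379.30555938]
```

View pics/w0.png

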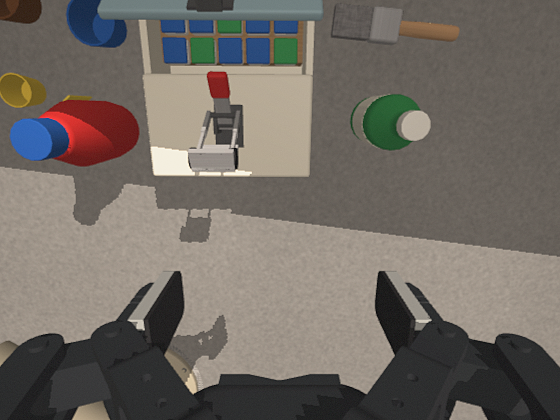

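The wrist picture shows the deck, with front corners at (153,176) and (309,176) and back corners at (143,75) and (311,75). The red grip is at (218,85), the claw at (213,158), and both bottles are clear of the box. I'll refine the fit with these corners and drop the bad points.

Run:
```python
from h import *
import h
om=h.model
C=dict(c1=(-.125,.1,.1),c2=(-.125,-.1,.1),c3=(-.003,.1,.1),c4=(-.003,-.1,.1))
def m2(q):
    d=om(q); c,s=np.cos(q[2]),np.sin(q[2])
    for k,p in C.items(): d[k]=np.array([c*p[0]-s*p[1]+q[0],s*p[0]+c*p[1]+q[1],p[2]])
    return d
h.model=m2
obs=look(['wrist'],['lever_tip','link_pin','claw_grip','claw_lip'],.4)
obs+=[('wrist',n,np.array(p)) for n,p in dict(c1=(153,176),c2=(309,176),c3=(143,75),c4=(311,75)).items()]
obs+=look(['top'],['lid_hinge','lid_edge','lever_tip','link_pin','claw_grip','claw_lip'],.4)
obs+=[('side',n,np.array(p)) for n,p in dict(lid_edge=(282.2,159.3),lid_hinge=(251.1,175.1),keeper=(269.4,149.4),lever_pivot=(321,186.7),lever_tip=(303.6,167.2),claw_grip=(335,164.8),link_pin=(316.7,182.8)).items()]
q,r=fit(obs,[ 0.5943,-0.0483,0.2757,0.7698,2.42,4.5],[0,1,2,3,4]); show(q,obs,r)
print(inbox(manip.get_state()['position'],q))
```

```text
[ 0.5955 -0.0473  0.2626  0.7241  2.4196  4.5   ]
[('w', 'lever_tip', [-19.5, 1.0]), ('w', 'link_pin', [2.5, 2.3]), ('w', 'claw_grip', [4.0, 0.4]), ('w', 'claw_lip', [0.4, -0.2]), ('w', 'c1', [-1.1, -0.1]), ('w', 'c2', [0.8, 2.0]), ('w', 'c3', [-1.8, -3.3]), ('w', 'c4', [3.2, -0.6]), ('t', 'lid_hinge', [-0.0, 1.6]), ('t', 'lid_edge', [-13.5, -42.4]), ('t', 'lever_tip', [-1.7, -0.7]), ('t', 'link_pin', [-1.3, 0.3]), ('t', 'claw_grip', [1.4, 0.7]), ('t', 'claw_lip', [-3.4, -1.7]), ('s', 'lid_edge', [1.5, -0.8]), ('s', 'lid_hinge', [-0.9, -0.2]), ('s', 'keeper', [2.9, 1.9]), ('s', 'lever_pivot', [-0.5, -0.9]), ('s', 'lever_tip', [0.3, 2.9]), ('s', 'claw_grip', [-0.5, -0.2]), ('s', 'link_pin', [0.1, -1.8])]
[-116.47447075  -59.50225755  379.28001816]
```

servo_tool([
  [3.5, 0, 2, 0, 0, 0, 1],
  [3.5, 0, 2, 0, 0, 0, 1],
  [3.5, 0, 2, 0, 0, 0, 1],
  [3.5, 0, 2, 0, 0, 0, 1],
  [3.5, 0, 2, 0, 0, 0, 1],
], squeeze=30)

```text
clock: 5.05
position: [0.6681, -0.0869, 0.2784]
ee_rot: [0.0, 0.99, 0.138, -0.0]
contact_force: [0.8, 0.3, -0.3]
width: 0.0121
gripper_force: 0.0
```

servo_tool([
  [0, 0, 3, 0, 0, 0, 1],
  [0, 0, 3, 0, 0, 0, 1],
  [0, 0, 0, 0, 0, 0, 1],
  [0, 0, 0, 0, 0, 0, 1],
  [0, 0, 0, 0, 0, 0, 1],
])

```text
clock: 5.55
position: [0.6679, -0.0877, 0.2216]
ee_rot: [0.001, 0.991, 0.137, 0.002]
contact_force: [1.5, -0.2, 0.3]
width: 0.0002
gripper_force: 0.0
```

Run:
```python
from h import *
print(inbox(manip.get_state()['position'],[.5955,-.0473,.265]))
```

```text
[ 59.29989064 -57.98737291 221.62569781]
```

servo_tool([
  [0, 0, 2, 0, 0, 0, 1],
  [0, 0, 2, 0, 0, 0, 1],
  [0, 0, 1.2, 0, 0, 0, 1],
  [-0.7, 0, 0.9, 0, 0, 0, 1],
  [-0.7, 0, 0.9, 0, 0, 0, 1],
])

```text
clock: 6.05
position: [0.6545, -0.0914, 0.1503]
ee_rot: [0.001, 0.99, 0.138, 0.002]
contact_force: [1.5, 1.5, 1.3]
width: -0.0
gripper_force: 0.9
```

servo_tool([
  [-0.5, 0, 1.0, 0, 0, 0, 1],
  [-0.5, 0, 1.0, 0, 0, 0, 1],
  [-0.2, 0, 1.0, 0, 0, 0, 1],
  [-0.1, 0, 0.8, 0, 0, 0, 1],
  [0, 0, 0, 0, 0, 0, 1],
])

```text
clock: 6.55
position: [0.6392, -0.0945, 0.1094]
ee_rot: [-0.001, 0.99, 0.138, -0.002]
contact_force: [-1.0, 0.1, 0.3]
width: -0.0002
gripper_force: 0.0
```

servo_tool([
  [0, 0, 0.2, 0, 0, 0, 1],
  [0, 0, 0.2, 0, 0, 0, 1],
  [0, 0, 0.2, 0, 0, 0, 1],
  [0, 0, 0, 0, 0, 0, 1],
  [0, 0, 0, 0, 0, 0, 1],
])

```text
clock: 7.05
position: [0.6408, -0.0947, 0.108]
ee_rot: [0.0, 0.99, 0.138, 0.0]
contact_force: [-4.3, -0.2, 11.3]
width: 0.0001
gripper_force: 5.8
```

Run:
```python
from h import *
im=snap('side','s1')
cv2.imwrite('pics/s1c.png',cv2.resize(im[130:230,220:380,::-1],(800,500),interpolation=cv2.INTER_CUBIC))
s=manip.get_state();print(s['contact_force'],inbox(s['position'],[.5955,-.0473,.265]))
```

```text
[-4.48938048  1.01470277 11.79782405] [ 31.33531808 -57.56097771 107.96844149]
```

View pics/s1c.png

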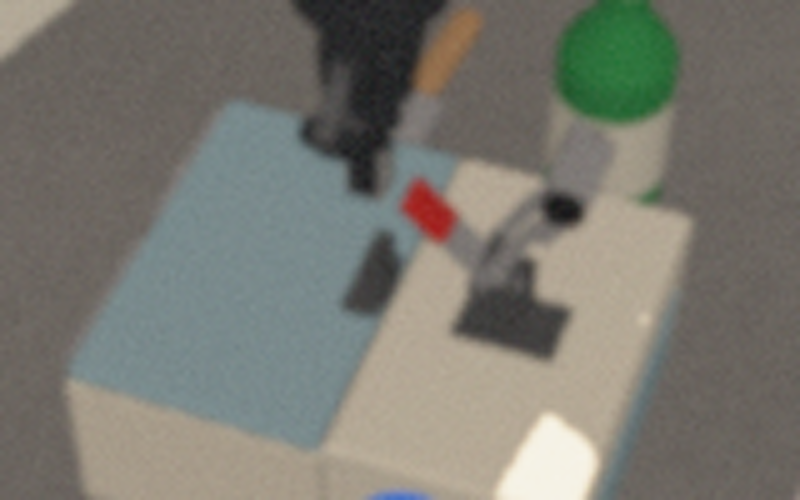

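The lid looks closed and flush, pressed with 12 N. Now I back off and look at the claw.

servo_tool([
  [0, 0, -4, 0, 0, 0, 0],
  [0, 0, -4.5, 0, 0, 0, -1],
  [0, 0, -4.5, 0, 0, 0, -1],
  [-2, -1, -4, 0, 0, 0, -1],
  [-4, -1.2, -2, 0, 0, 0, -1],
])

```text
clock: 7.6
position: [0.5801, -0.0901, 0.2991]
ee_rot: [0.001, 0.99, 0.138, 0.004]
contact_force: [-0.9, -0.8, -0.1]
width: 0.0722
gripper_force: 0.0
```

servo_tool([
  [-4, -1.2, -1, 0, 0, 0, -1],
  [-4, -1.2, 0, 0, 0, 0, -1],
  [-4, -1.2, 0, 0, 0, 0, -1],
  [0, 0, 0, 0, 0, 0, -1],
  [0, 0, 0, 0, 0, 0, -1],
])

```text
clock: 8.1
position: [0.4517, -0.0879, 0.3062]
ee_rot: [0.001, 0.991, 0.137, 0.001]
contact_force: [-0.2, -0.4, 0.5]
width: 0.0853
gripper_force: 0.0
```

Run:
```python
from h import *
im=snap('wrist','w1')
Q=[.5955,-.0473,.265,0,2.42,4.5]
s=manip.get_state();print(inbox(s['position'],Q),s['width'])
obs=look(['wrist'],['lever_tip','link_pin','keeper','claw_grip','claw_lip','lid_edge','lever_pivot'],.4)
m=model(Q)
for o in obs: print(o[1],o[2].round(1),(proj('wrist',m[o[1]])-o[2]).round(1))
obs2=obs+look(['top','side'],['lever_tip','link_pin','claw_grip','claw_lip','keeper','lid_hinge'],.4)
q,r=fit(obs2,Q,[0,1,2,4]);show(q,obs2,r)
```

```text
[-148.56078466   -1.92917807  305.94188824] 0.08524012674336888
lever_tip [280.   31.8] [-3.6 -2.9]
link_pin [276.7  78.5] [-0.4 -0.3]
keeper [276.5   3.5] [ 0.5 -0. ]
claw_grip [270.5 127.7] [ 4.7 -0.1]
claw_lip [277.8 127.8] [-2.7 -4.7]
lid_edge [273.9  28. ] [ 3.1 -0.3]
lever_pivot [274.2  89.4] [2.1 1.7]
[ 0.5954 -0.0472  0.2732  0.      2.4057  4.5   ]
[('w', 'lever_tip', [-3.6, -2.2]), ('w', 'link_pin', [-0.1, 0.0]), ('w', 'keeper', [0.2, 0.1]), ('w', 'claw_grip', [5.5, 1.7]), ('w', 'claw_lip', [-1.9, -2.8]), ('w', 'lid_edge', [3.0, -0.3]), ('w', 'lever_pivot', [2.4, 1.8]), ('t', 'lever_tip', [1.0, -0.7]), ('t', 'link_pin', [-4.8, -1.2]), ('t', 'claw_grip', [-2.2, 1.4]), ('t', 'claw_lip', [-1.6, 0.0]), ('t', 'keeper', [0.8, -0.1]), ('t', 'lid_hinge', [-0.2, -0.3]), ('s', 'lever_tip', [3.6, -0.5]), ('s', 'link_pin', [2.0, -0.8]), ('s', 'claw_grip', [0.5, 1.8]), ('s', 'claw_lip', [1.0, 0.6]), ('s', 'keeper', [0.1, 1.9]), ('s', 'lid_hinge', [0.2, 3.0])]
```

View pics/w1.png

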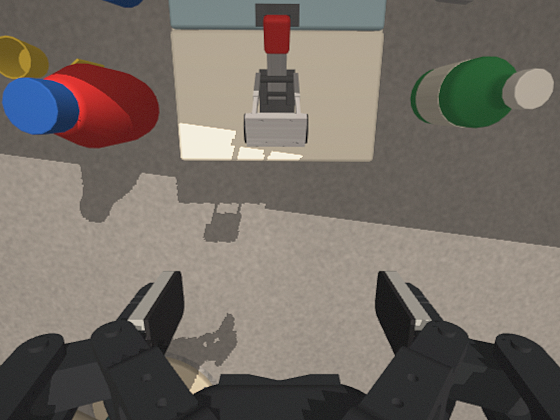

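The wrist view shows the claw centred at column 276, midway between the fingers at about 279, with the red grip at (277,33) and the keeper in line behind it. Now I grasp the discs.

servo_tool([
  [3.2, 0, 0, 0, 0, 0, -1],
  [3.1, 0, 0.3, 0, 0, 0, -1],
  [0, 0, 4, 0, 0, 0, -1],
  [0, 0, 4, 0, 0, 0, -1],
  [0, 0, 3, 0, 0, 0, -1],
])

```text
clock: 9.75
position: [0.5118, -0.0704, 0.19]
ee_rot: [-0.0, 0.99, 0.138, -0.001]
contact_force: [0.5, -0.2, 0.3]
width: 0.0853
gripper_force: 0.0
```

servo_tool([
  [0, 0, 0, 0, 0, 0, -1],
  [0, 0, 0, 0, 0, 0, 1],
  [0, 0, 0, 0, 0, 0, 1],
  [0, 0, 0, 0, 0, 0, 1],
  [0, 0, 0, 0, 0, 0, 1],
], squeeze=25)

```text
clock: 10.25
position: [0.513, -0.0696, 0.1947]
ee_rot: [-0.001, 0.991, 0.137, 0.002]
contact_force: [-2.6, 3.8, 5.7]
width: 0.0424
gripper_force: 28.7
```

Run:
```python
from h import *
im=snap('wrist','w2')
Q=[.5954,-.0472,.273,0,2.41,4.5]
s=manip.get_state();print(inbox(s['position'],Q),s['width'],s['gripper_force'],s['contact_force'])
```

```text
[-85.43045192   0.66346408 194.62764421] 0.04235924890562876 28.670274317264557 [-1.07687385  5.26905715  5.57113882]
```

View pics/w2.png

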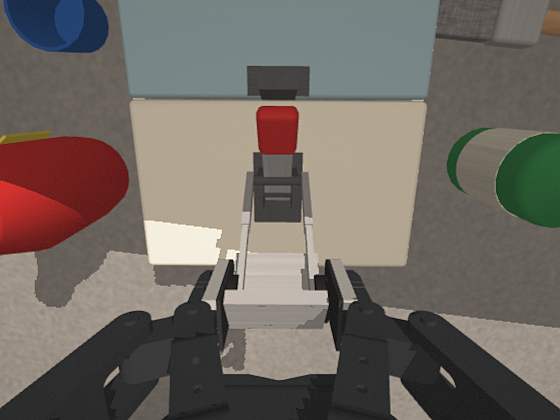

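The discs are held: width is 42.4 mm and the pads sit on both sides of the claw at about (225,285) and (335,285). Now the arc about the pin.

servo_tool([
  [1.0, 0, -0.5, 0, 0, 0, 1],
  [1.0, 0, -0.3, 0, 0, 0, 1],
  [1.1, 0, -0.15, 0, 0, 0, 1],
  [1.2, 0, -0.05, 0, 0, 0, 1],
  [1.1, 0, 0.15, 0, 0, 0, 1],
])

```text
clock: 10.8
position: [0.5634, -0.0548, 0.2017]
ee_rot: [-0.001, 0.99, 0.138, -0.001]
contact_force: [-4.2, 2.7, 1.0]
width: 0.0429
gripper_force: 27.3
```

servo_tool([
  [1.1, 0, 0.35, 0, 0, 0, 1],
  [1.0, 0, 0.5, 0, 0, 0, 1],
  [1.0, 0, 0.6, 0, 0, 0, 1],
  [0, 0, 0, 0, 0, 0, 1],
  [0, 0, 0, 0, 0, 0, 1],
])

```text
clock: 11.3
position: [0.596, -0.0459, 0.1872]
ee_rot: [-0.001, 0.99, 0.138, 0.002]
contact_force: [-0.1, 5.4, 1.6]
width: 0.0426
gripper_force: 28.3
```

Run:
```python
from h import *
Q=[.5954,-.0472,.273,0,2.41,4.5]
s=manip.get_state();print(inbox(s['position'],Q),s['width'],s['gripper_force'],s['contact_force'])
obs=look(['side','top','wrist'],['lever_tip','claw_grip','claw_lip','link_pin'],.4)
q,r=fit(obs,[*Q[:3],0,2.41,2.41+.9],[4,5]);show(q,obs,r)
```

```text
[  0.94160593   1.04916564 187.19756135] 0.04258893681829625 28.298307359218597 [-0.13860025  5.4473544   1.62120153]
[ 0.5954 -0.0472  0.273   0.      2.5851  3.5862]
[('s', 'lever_tip', [5.7, 0.4]), ('s', 'claw_grip', [2.2, 0.9]), ('s', 'claw_lip', [1.7, -0.7]), ('s', 'link_pin', [-3.9, -3.5]), ('t', 'lever_tip', [-1.8, -0.1]), ('t', 'claw_grip', [-1.5, 1.3]), ('t', 'claw_lip', [-1.6, -3.5]), ('t', 'link_pin', [-0.3, 1.4]), ('w', 'lever_tip', [-1.3, -0.1]), ('w', 'claw_grip', [5.2, 0.2]), ('w', 'claw_lip', [4.3, -0.4])]
```

servo_tool([
  [0.8, 0, 0.85, 0, 0, 0, 1],
  [0.7, 0, 0.9, 0, 0, 0, 1],
  [0.5, 0, 1.0, 0, 0, 0, 1],
  [0.4, 0, 1.05, 0, 0, 0, 1],
  [0.2, 0, 0.75, 0, 0, 0, 1],
])

```text
clock: 12.55
position: [0.6242, -0.0383, 0.143]
ee_rot: [-0.001, 0.991, 0.137, 0.006]
contact_force: [5.1, 7.4, 6.4]
width: 0.0427
gripper_force: 34.8
```

servo_tool([
  [0.1, 0, 0.75, 0, 0, 0, 1],
  [0, 0, 0.6, 0, 0, 0, 1],
  [0, 0, 0.6, 0, 0, 0, 1],
  [0, 0, 0, 0, 0, 0, 1],
  [0, 0, 0, 0, 0, 0, 1],
])

```text
clock: 13.05
position: [0.6262, -0.0377, 0.1235]
ee_rot: [-0.001, 0.991, 0.137, 0.007]
contact_force: [7.3, 8.5, 1.1]
width: 0.0426
gripper_force: 37.2
```

Run:
```python
from h import *
Q=[.5954,-.0472,.273,0,2.41,4.5]
s=manip.get_state();print(inbox(s['position'],Q),s['width'],s['gripper_force'],s['contact_force'])
obs=look(['side','top','wrist'],['lever_tip','claw_grip','claw_lip','link_pin'],.4)
q,r=fit(obs,[*Q[:3],0,2.5,2.5],[4,5]);show(q,obs,r)
im=snap('side','s2')
cv2.imwrite('pics/s2c.png',cv2.resize(im[130:230,220:380,::-1],(800,500),interpolation=cv2.INTER_CUBIC))
```

```text
[ 32.2617205    0.82488738 123.54636122] 0.04257369041925561 37.2209894657135 [7.31696338 8.48074524 1.1346893 ]
[ 0.5954 -0.0472  0.273   0.      3.4283  3.695 ]
[('s', 'lever_tip', [0.9, 11.3]), ('s', 'claw_grip', [1.4, -1.2]), ('s', 'claw_lip', [-1.2, -2.6]), ('s', 'link_pin', [63.2, 9.2]), ('t', 'lever_tip', [-3.6, 0.9]), ('t', 'claw_grip', [0.4, 2.8]), ('t', 'claw_lip', [-4.2, -2.8]), ('t', 'link_pin', [-0.8, -1.1]), ('w', 'claw_grip', [4.5, 1.6]), ('w', 'claw_lip', [1.4, -4.4]), ('w', 'link_pin', [6.4, 101.5])]
```

View pics/s2c.png

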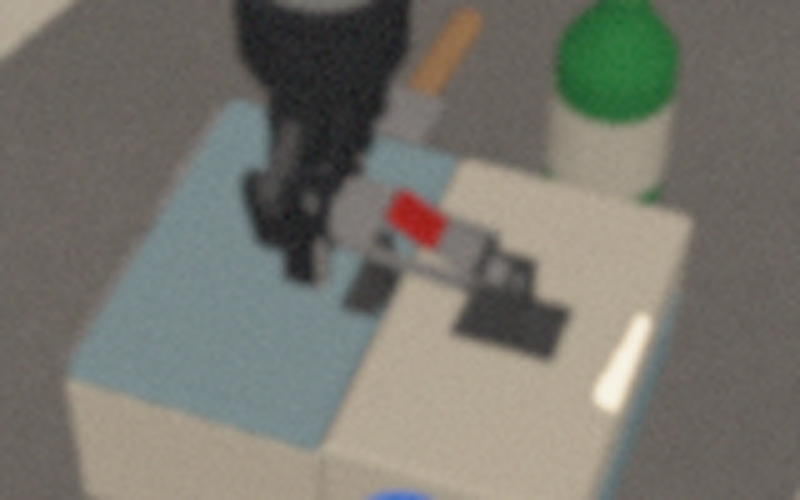

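The claw is over and behind the keeper, which shows at (370,285) in the crop under the claw frame. I lower it a little more and let go.

servo_tool([
  [-0.1, 0, 0.4, 0, 0, 0, 1],
  [-0.1, 0, 0.4, 0, 0, 0, 1],
  [0, 0, 0, 0, 0, 0, 1],
  [0, 0, 0, 0, 0, 0, -0.2],
  [0, 0, 0, 0, 0, 0, -0.6],
])

```text
clock: 14.35
position: [0.6194, -0.0413, 0.1138]
ee_rot: [0.001, 0.99, 0.138, 0.001]
contact_force: [0.4, -0.2, -0.3]
width: 0.0643
gripper_force: 0.0
```

servo_tool([
  [0, 0, 0, 0, 0, 0, -0.8],
  [0, 0, 0, 0, 0, 0, -0.8],
  [0, 0, -4, 0, 0, 0, -0.8],
  [0, 0, -4.5, 0, 0, 0, -0.8],
  [-3, 0, -3, 0, 0, 0, -0.8],
])

```text
clock: 14.85
position: [0.5931, -0.0493, 0.2308]
ee_rot: [0.001, 0.99, 0.138, 0.003]
contact_force: [-0.4, -0.3, 0.2]
width: 0.0766
gripper_force: 0.0
```

servo_tool([
  [-3.5, 0, 0, 0, 0, 0, -0.8],
  [-3.5, 0, 0, 0, 0, 0, -0.8],
  [0, 0, 0, 0, 0, 0, -0.8],
  [0, 0, 0, 0, 0, 0, -0.8],
  [0, 0, 0, 0, 0, 0, -0.8],
])

```text
clock: 15.35
position: [0.5231, -0.0682, 0.2284]
ee_rot: [0.0, 0.991, 0.138, 0.001]
contact_force: [0.8, -0.5, -0.2]
width: 0.0768
gripper_force: 0.0
```

Run:
```python
from h import *
Q=[.5954,-.0472,.273,0,2.41,4.5]
s=manip.get_state();print(inbox(s['position'],Q),s['width'],s['contact_force'])
obs=look(['side','top','wrist'],['lever_tip','claw_grip','claw_lip','keeper'],.4)
q,r=fit(obs,[*Q[:3],0,2.5,2.3],[4,5]);show(q,obs,r)
a=snap('side','s3')[130:230,220:380];b=snap('wrist','w3')
cv2.imwrite('pics/c3.png',np.hstack([cv2.resize(a,(400,300),interpolation=cv2.INTER_CUBIC),cv2.resize(b,(400,300))])[:,:,::-1])
```

```text
[-75.24988379  -0.76987889 228.40272762] 0.07684010268582595 [ 0.77881722 -0.54855368 -0.16778417]
[ 0.5954 -0.0472  0.273   0.      2.6058  2.3696]
[('s', 'lever_tip', [1.4, 0.3]), ('s', 'claw_grip', [0.5, -0.2]), ('s', 'claw_lip', [3.3, -0.5]), ('s', 'keeper', [2.7, -0.3]), ('t', 'claw_lip', [0.0, -0.3]), ('t', 'keeper', [1.7, -1.9]), ('w', 'lever_tip', [-2.4, -0.5]), ('w', 'claw_grip', [5.6, 3.9]), ('w', 'claw_lip', [-0.2, -2.0]), ('w', 'keeper', [-1.3, 1.2])]
```

View pics/c3.png

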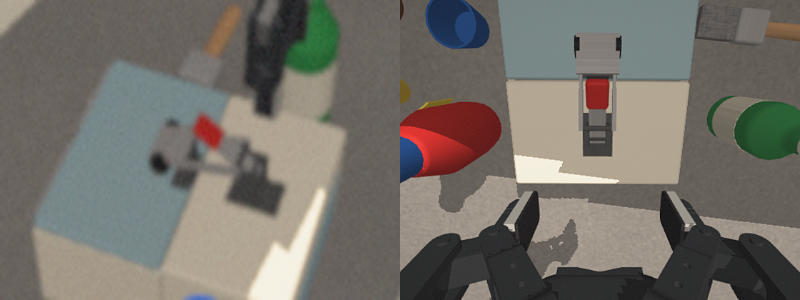

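The claw is hooked: in the right half the plate lies over the keeper at (598,45) and the lever at (597,92). The link fit is -0.24 rad, as expected for resting on the keeper. Now I grasp the red lever.

servo_tool([
  [3.1, -0.05, 0, 0, 0, 0, -0.4],
  [3.1, 0, 0, 0, 0, 0, -0.4],
  [0, 0, 3, 0, 0, 0, -0.4],
  [0, 0, 3, 0, 0, 0, -0.4],
  [0, 0, 1.9, 0, 0, 0, -0.4],
])

```text
clock: 16.7
position: [0.5808, -0.0503, 0.1471]
ee_rot: [-0.0, 0.99, 0.138, -0.001]
contact_force: [-1.0, 0.1, -0.3]
width: 0.0599
gripper_force: 0.0
```

servo_tool([
  [0, 0, 0, 0, 0, 0, -0.4],
  [0, 0, 0, 0, 0, 0, 1],
  [0, 0, 0, 0, 0, 0, 1],
  [0, 0, 0, 0, 0, 0, 1],
  [0, 0, 0, 0, 0, 0, 1],
], squeeze=40)

```text
clock: 17.2
position: [0.5823, -0.0491, 0.1511]
ee_rot: [-0.001, 0.991, 0.137, 0.002]
contact_force: [-0.8, 4.9, 4.0]
width: 0.0189
gripper_force: 41.4
```

Run:
```python
from h import *
Q=[.5954,-.0472,.273,0,2.6,2.37]
s=manip.get_state();print(inbox(s['position'],Q),s['width'],s['gripper_force'],s['contact_force'])
obs=look(['side','top','wrist'],['lever_tip','claw_grip','claw_lip','keeper'],.4)
q,r=fit(obs,Q,[4,5]);show(q,obs,r)
```

```text
[-13.14144216   1.73438476 151.08884862] 0.018921777500582524 41.39143109321594 [-0.81671029  4.89012517  3.99785419]
[ 0.5954 -0.0472  0.273   0.      2.588   2.4061]
[('s', 'claw_grip', [4.2, 0.9]), ('s', 'claw_lip', [1.2, -1.4]), ('s', 'keeper', [-0.8, -0.7]), ('w', 'lever_tip', [-1.8, -0.1]), ('w', 'claw_grip', [7.6, 0.6]), ('w', 'claw_lip', [2.5, -0.7])]
```

servo_tool([
  [-0.6, -0.1, -0.65, 0, 0, 0, 1],
  [-0.6, 0, -0.65, 0, 0, 0, 1],
  [-0.7, 0, -0.4, 0, 0, 0, 1],
  [-0.75, 0, -0.4, 0, 0, 0, 1],
  [-0.8, 0, -0.2, 0, 0, 0, 1],
])

```text
clock: 18.45
position: [0.5509, -0.0578, 0.1731]
ee_rot: [-0.001, 0.991, 0.137, 0.004]
contact_force: [6.1, 5.8, -4.4]
width: 0.0189
gripper_force: 39.1
```

servo_tool([
  [-0.8, 0, -0.2, 0, 0, 0, 1],
  [-0.8, 0, 0.05, 0, 0, 0, 1],
  [-0.85, 0, 0.1, 0, 0, 0, 1],
  [0, 0, 0, 0, 0, 0, 1],
  [0, 0, 0, 0, 0, 0, 1],
])

```text
clock: 18.95
position: [0.5265, -0.0647, 0.1748]
ee_rot: [-0.001, 0.991, 0.137, 0.003]
contact_force: [2.7, 5.3, 1.8]
width: 0.0167
gripper_force: 38.9
```

Run:
```python
from h import *
Q=[.5954,-.0472,.273,0,1.4,1.2]
s=manip.get_state();print(inbox(s['position'],Q),s['width'],s['gripper_force'],s['contact_force'])
obs=look(['side','top','wrist'],['lever_tip','claw_grip','claw_lip','keeper'],.4)
q,r=fit(obs,Q,[4,5]);show(q,obs,r)
```

```text
[-71.06258468   1.76899438 174.76869449] 0.016669120145469982 38.939337730407715 [2.69261102 5.27744645 1.8202976 ]
[ 0.5954 -0.0472  0.273   0.      1.6133  1.3481]
[('s', 'lever_tip', [2.9, 2.2]), ('s', 'claw_grip', [-7.2, -34.6]), ('s', 'claw_lip', [0.5, 1.5]), ('s', 'keeper', [1.2, 0.1]), ('t', 'claw_grip', [1.1, -3.4]), ('t', 'claw_lip', [-88.4, 40.6]), ('t', 'keeper', [-1.8, -4.2]), ('w', 'lever_tip', [0.6, -0.4]), ('w', 'claw_grip', [4.6, 1.0]), ('w', 'claw_lip', [-2.0, -0.4]), ('w', 'keeper', [-2.4, -158.5])]
```

Run:
```python
from h import *
a=snap('side','s4')[140:215,250:350];b=snap('wrist','w4')[150:420,130:430]
cv2.imwrite('pics/c4.png',np.hstack([cv2.resize(a,(400,300),interpolation=cv2.INTER_CUBIC),cv2.resize(b,(400,360))[:300]])[:,:,::-1])
CAL.clear()
for l in (1.2,1.4,1.6,1.8): print(l,[proj(c,model([.5954,-.0472,.273,0,l,l-.2])['lever_tip']).round(1) for c in ('side','wrist')])
print([(c,[(x['at'],x['p']) for x in finder.tip_of('lever_tip',c)]) for c in ('side','wrist')])
```

```text
1.2 [array([330.6, 172.2]), array([280. , 301.3])]
1.4 [array([326. , 170.1]), array([280.1, 283.3])]
1.6 [array([321.2, 168.6]), array([280.2, 260.6])]
1.8 [array([316.4, 167.8]), array([280.3, 234.7])]
[('side', [([317.6, 169.5], 0.68)]), ('wrist', [([284.2, 261.3], 0.74), ([277.6, 91.0], 0.29)])]
```

View pics/c4.png

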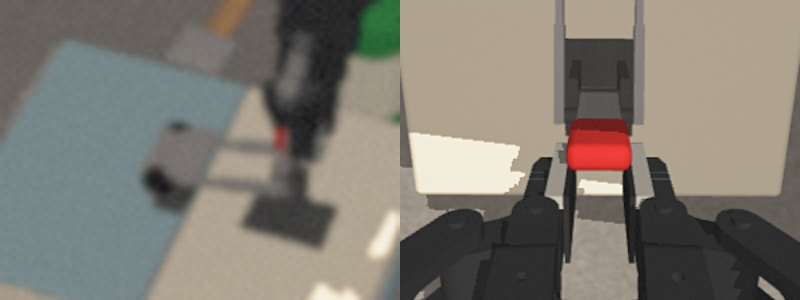

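The left half shows the lever standing about upright, with the red grip at (282,140). The right half shows it slipping out of the pads: grip at (598,145), lever at about 1.6 rad and the fingers 12 mm ahead of it. I'll let go and push the grip from the lid side with closed fingers, which can't creep.

servo_tool([
  [0, 0, 0, 0, 0, 0, 0],
  [0, 0, 0, 0, 0, 0, -0.4],
  [0, 0.15, -2, 0, 0, 0, -0.4],
  [0, 0, -2.5, 0, 0, 0, -0.4],
  [2, 0, 0, 0, 0, 0, 1],
], squeeze=30)

```text
clock: 20.4
position: [0.5443, -0.0631, 0.2215]
ee_rot: [0.002, 0.991, 0.137, 0.002]
contact_force: [1.9, -0.7, 0.1]
width: 0.0463
gripper_force: 0.0
```

servo_tool([
  [2.0, 0, 0, 0, 0, 0, 1],
  [0, 0, 0, 0, 0, 0, 1],
  [0, 0, 0, 0, 0, 0, 1],
  [0, 0, 0, 0, 0, 0, 1],
  [0, 0, 0, 0, 0, 0, 1],
])

```text
clock: 20.9
position: [0.5626, -0.0566, 0.2177]
ee_rot: [0.0, 0.991, 0.137, -0.0]
contact_force: [-0.1, 0.4, 1.0]
width: -0.0002
gripper_force: 0.0
```

Run:
```python
from h import *
Q=[.5954,-.0472,.273,0,1.6,1.3]
s=manip.get_state();print(inbox(s['position'],Q),s['width'],s['gripper_force'],s['contact_force'])
obs=look(['side','top','wrist'],['lever_tip','claw_grip','claw_lip','keeper'],.5)
q,r=fit(obs,Q,[4,5]);show(q,obs,r)
```

```text
[-3.41548935e+01 -1.63718188e-01  2.17714755e+02] -0.00020931603844646351 0.0 [-0.10380104  0.44186419  1.04895887]
[ 0.5954 -0.0472  0.273   0.      1.7644  1.447 ]
[('s', 'lever_tip', [0.3, 2.1]), ('s', 'claw_grip', [0.9, 2.8]), ('s', 'claw_lip', [1.4, -1.1]), ('t', 'keeper', [77.8, -69.2]), ('w', 'claw_grip', [5.0, 0.3]), ('w', 'claw_lip', [-0.5, -2.0])]
```

servo_tool([
  [1.2, 0, 0, 0, 0, 0, 1],
  [0, 0, 1.7, 0, 0, 0, 1],
  [0, 0, 1.7, 0, 0, 0, 1],
  [-1.0, 0, 0, 0, 0, 0, 1],
  [-1.0, 0, 0, 0, 0, 0, 1],
])

```text
clock: 22.15
position: [0.5556, -0.0585, 0.1836]
ee_rot: [-0.0, 0.99, 0.138, -0.0]
contact_force: [1.5, 0.6, -1.6]
width: 0.0002
gripper_force: 0.9
```

servo_tool([
  [-1.0, 0, 0, 0, 0, 0, 1],
  [-1.0, 0, 0.1, 0, 0, 0, 1],
  [-0.9, 0, 0.4, 0, 0, 0, 1],
  [-0.9, 0, 0.5, 0, 0, 0, 1],
  [0, 0, 0, 0, 0, 0, 1],
])

```text
clock: 22.65
position: [0.5173, -0.0693, 0.1735]
ee_rot: [0.0, 0.991, 0.137, -0.001]
contact_force: [-0.4, -0.0, 0.2]
width: -0.0
gripper_force: 0.0
```

Run:
```python
from h import *
Q=[.5954,-.0472,.273,0,.8,.6]
s=manip.get_state();print(inbox(s['position'],Q),s['contact_force'])
obs=look(['side','top','wrist'],['lever_tip','claw_grip','claw_lip','keeper'],.5)
q,r=fit(obs,Q,[4,5]);show(q,obs,r)
```

```text
[-81.19643814  -0.25510314 173.45220573] [-0.43352982 -0.03402557  0.24838764]
[ 0.5954 -0.0472  0.273   0.      1.0028  0.8125]
[('s', 'lever_tip', [0.7, -2.4]), ('s', 'claw_grip', [3.0, -0.4]), ('s', 'claw_lip', [1.3, -0.6]), ('s', 'keeper', [-2.8, -0.2]), ('t', 'keeper', [-1.6, -0.4]), ('w', 'claw_lip', [1.8, 0.1])]
```

servo_tool([
  [-0.5, 0, 0.55, 0, 0, 0, 1],
  [-0.5, 0, 0.6, 0, 0, 0, 1],
  [-0.4, 0, 0.7, 0, 0, 0, 1],
  [-0.3, 0, 0.7, 0, 0, 0, 1],
  [0, 0, 0, 0, 0, 0, 1],
])

```text
clock: 23.9
position: [0.5013, -0.0733, 0.1469]
ee_rot: [-0.001, 0.991, 0.137, -0.001]
contact_force: [0.3, -1.1, 0.3]
width: 0.0002
gripper_force: 0.0
```

servo_tool([
  [-0.3, 0, 0.5, 0, 0, 0, 1],
  [-0.2, 0, 0.4, 0, 0, 0, 1],
  [0, 0, 0.2, 0, 0, 0, 1],
  [0, 0, 0.2, 0, 0, 0, 1],
  [0, 0, 0, 0, 0, 0, 1],
])

```text
clock: 24.4
position: [0.4978, -0.0749, 0.1381]
ee_rot: [0.0, 0.99, 0.138, 0.0]
contact_force: [-6.1, 2.2, 21.0]
width: 0.0001
gripper_force: 10.6
```

Run:
```python
from h import *
Q=[.5954,-.0472,.273,0,.1,.1]
s=manip.get_state();print(inbox(s['position'],Q),s['contact_force'])
obs=look(['side','top','wrist'],['lever_tip','claw_grip','claw_lip','keeper'],.5)
q,r=fit(obs,Q,[4,5]);show(q,obs,r)
```

```text
[-101.43684407   -0.3193884   138.11610797] [-6.07005159  2.21072559 20.99231179]
[ 0.5954 -0.0472  0.273   0.     -0.4413 -0.3344]
[('s', 'lever_tip', [-0.2, 6.2]), ('s', 'claw_grip', [2.3, 1.2]), ('s', 'claw_lip', [3.9, -1.8]), ('s', 'keeper', [-2.1, 1.7]), ('t', 'claw_grip', [0.7, 3.0]), ('t', 'claw_lip', [-3.2, -0.3]), ('t', 'keeper', [-2.4, -2.3]), ('w', 'claw_grip', [4.6, 0.4])]
```

At z = 138 mm the push meets the stop with 21 N, as predicted for the level position. I back off and check.

servo_tool([
  [0, 0, -2, 0, 0, 0, 1],
  [0, 0, -4, 0, 0, 0, 1],
  [-3, 0, -4, 0, 0, 0, 1],
  [-3, 0, -4, 0, 0, 0, 1],
  [-3, 0, -2, 0, 0, 0, 1],
])

```text
clock: 25.65
position: [0.4112, -0.0999, 0.298]
ee_rot: [0.001, 0.99, 0.138, 0.001]
contact_force: [0.7, -0.6, -1.1]
width: 0.0
gripper_force: 0.0
```

servo_tool([
  [-2, 0, 0, 0, 0, 0, 1],
  [0, 0, 0, 0, 0, 0, 1],
  [0, 0, 0, 0, 0, 0, 1],
  [0, 0, 0, 0, 0, 0, 1],
  [0, 0, 0, 0, 0, 0, 1],
])

```text
clock: 26.15
position: [0.3928, -0.1046, 0.2945]
ee_rot: [-0.0, 0.99, 0.138, -0.001]
contact_force: [0.6, -0.3, -0.8]
width: 0.0
gripper_force: 0.0
```

Run:
```python
from h import *
Q=[.5954,-.0472,.273,0,.05,.05]
a=snap('side','s5')[110:310,180:380];b=snap('wrist','w5')
cv2.imwrite('pics/c5.png',np.hstack([cv2.resize(a,(400,400),interpolation=cv2.INTER_CUBIC),np.vstack([cv2.resize(b,(400,300)),np.zeros((100,400,3),np.uint8)])])[:,:,::-1])
obs=look(['side','top','wrist'],['lever_tip','claw_grip','claw_lip','keeper','lid_edge'],.5)
q,r=fit(obs,Q,[3,4,5]);show(q,obs,r)
for c,n,u in [('side','detergent',(298.5,280.3)),('side','softener',(338,167.3)),('side','dosing_cup',(214.9,245)),('top','brush',(409.1,166.7)),('top','softener',(417.7,221.9)),('top','detergent',(248.4,280.4)),('top','dosing_cup',(236.9,220.6))]:
    print(c,n,u,[np.round(x['at'],1).tolist() for x in finder.tip_of(n,c)[:3]])
print(manip.get_state()['contact_force'])
```

```text
[ 0.5954 -0.0472  0.273  -0.005   0.1109  0.0328]
[('s', 'lever_tip', [3.0, 0.3]), ('s', 'claw_grip', [3.4, 1.5]), ('s', 'claw_lip', [-46.4, -10.1]), ('s', 'keeper', [2.0, -1.4]), ('s', 'lid_edge', [0.2, -0.0]), ('t', 'lever_tip', [-1.8, 1.4]), ('t', 'claw_grip', [0.5, 5.0]), ('t', 'claw_lip', [1.1, 1.2]), ('t', 'keeper', [-0.4, 0.4]), ('t', 'lid_edge', [-0.7, 2.3]), ('w', 'lever_tip', [-0.2, -0.8])]
side detergent (298.5, 280.3) [[299.8, 278.8], [321.8, 190.7]]
side softener (338, 167.3) []
side dosing_cup (214.9, 245) [[215.7, 299.0], [246.2, 261.6], [258.8, 320.3]]
top brush (409.1, 166.7) [[406.2, 168.2]]
top softener (417.7, 221.9) [[418.0, 223.0]]
top detergent (248.4, 280.4) [[248.9, 279.7], [304.8, 162.0]]
top dosing_cup (236.9, 220.6) [[228.0, 179.7], [407.1, 170.0], [237.7, 220.7]]
[ 0.75821232  0.11567092 -0.19955648]
```

View pics/c5.png

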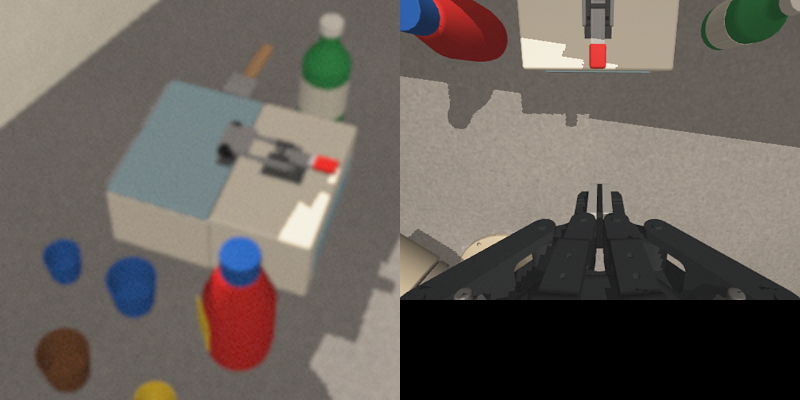

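The lid is flush, the claw is over the keeper at (232,140), and the lever points to the box front with the red grip at (325,163). The bottles, cup and brush have not moved. The fit gives the lever at 0.11 rad, so I press once more to be sure it is on its stop.

servo_tool([
  [3.6, 0, 0, 0, 0, 0, 1],
  [3.5, 0, 3, 0, 0, 0, 1],
  [3.0, 0, 4, 0, 0, 0, 1],
  [0, 0, 4, 0, 0, 0, 1],
  [0, 0, 3.2, 0, 0, 0, 1],
])

```text
clock: 28.0
position: [0.4894, -0.0767, 0.1509]
ee_rot: [-0.0, 0.99, 0.138, -0.001]
contact_force: [0.2, -0.9, -1.0]
width: 0.0002
gripper_force: 0.0
```

servo_tool([
  [0, 0, 0.5, 0, 0, 0, 1],
  [0, 0, 0.3, 0, 0, 0, 1],
  [0, 0, 0, 0, 0, 0, 1],
  [0, 0, 0, 0, 0, 0, 1],
  [0, 0, 0, 0, 0, 0, 1],
])

```text
clock: 28.5
position: [0.4904, -0.0777, 0.1469]
ee_rot: [0.001, 0.991, 0.137, 0.002]
contact_force: [-0.8, 0.3, 0.3]
width: -0.0003
gripper_force: 0.0
```

servo_tool([
  [0, 0, 0.2, 0, 0, 0, 1],
  [0, 0, 0.2, 0, 0, 0, 1],
  [0, 0, 0.2, 0, 0, 0, 1],
  [0, 0, 0, 0, 0, 0, 1],
  [0, 0, 0, 0, 0, 0, 1],
])

```text
clock: 29.0
position: [0.4893, -0.0773, 0.1391]
ee_rot: [-0.0, 0.99, 0.138, -0.0]
contact_force: [-0.9, 1.1, 0.4]
width: -0.0002
gripper_force: 0.0
```

There is no contact down to a fingertip height of 131 mm, so the lever (grip top at 130.5 mm) is on its stop. I retreat and hand in.

servo_tool([
  [0, 0, -3, 0, 0, 0, 1],
  [0, 0, -4, 0, 0, 0, 1],
  [-3, 0, -4, 0, 0, 0, 1],
  [-3, 0, -3, 0, 0, 0, 1],
  [0, 0, 0, 0, 0, 0, 1],
])

```text
clock: 29.5
position: [0.4311, -0.0947, 0.2837]
ee_rot: [0.002, 0.991, 0.137, 0.003]
contact_force: [0.3, -0.6, -0.4]
width: -0.0003
gripper_force: 0.0
```

```bash
python3 -c "
from rig import manip
print(manip.get_state()['position'],manip.sign_off())"
```

```text
the job is handed in; nothing more can be done
[ 0.43110902 -0.09470807  0.28373328] None
```

The job is handed in at about 29.5 s: the lid is closed, the claw is hooked on the keeper and released, and the lever is down on its stop; I gripped the lever first, it slipped near upright, so I pushed it the rest of the way with closed fingers, and the bottles, cup and brush have not visibly moved.

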